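# Close the ratchet tube-rack press

### The job

The hand press on the bench is held open by its ratchet. Press down the tab of the pawl until the pawl is fully clear of the teeth, and only then push the arm by its round palm plate all the way down over the tube rack. Leave the arm down and the pawl free; nothing is to be picked up, and the rack and the other things on the bench stay where they are.

Things in the scene. Friction and masses are not known exactly. Their poses are not given: they have to be found in the camera images.
- press: Ratchet hand press bolted to the bench: grey base plate 262 x 150 x 12 mm, two low cheeks with the hinge between them. Origin on the bench directly under the arm's hinge; z up; the arm points to the press's -x side, the pawl's tab to its +x side; y lies along the hinge axis. Its place and heading vary.
- hinge (a point): The arm's hinge axis, 90 mm above the bench, midway between the cheeks; same axes as the press. The axis runs along the press's y.
- presser (a joint): Angle of the press arm (rad): 0 = fully raised, 0.75 rad (43 degrees) above level; 0.75 = fully down on its stop, level, its pad 1 mm above the caps of the rack. Grows as the arm goes down. While the pawl is in the teeth the arm is blocked at about 0.15 (it gives to about 0.18 under 25 N): do not force it. With the pawl free the arm stays where it is left (friction) and takes about 3 to 7 N at the palm plate to push down.
- palm_top (a point): Centre of the top face of the black round palm plate (90 mm across, 14 mm thick) at the arm's free end, 200 mm from the hinge along the arm and 14 mm above the arm's centre line through the hinge. Its z axis is the face's normal, which leans with the arm; the plate is level when the arm is down.
- pawl (a joint): Angle of the pawl (rad): 0 = nose fully in the teeth, 0.30 = fully free on its stop; it clears the teeth from about 0.15 on. It has no spring and stays where it is put. Pressing the tab down makes it grow; takes about 3 to 4 N on the tab.
- pawl_tab (a point): Centre of the top face of the pawl's tab, a dark steel plate 36 x 36 x 6 mm sticking out behind the hinge, away from the arm. The pawl pivots about an axis along the press's y that lies 45 mm from the hinge towards the press's +x and 134 mm above the bench; the tab's centre is 68 mm farther out and 31 mm above that pivot when engaged, and goes down 21 mm (and 6 mm outwards) to fully free.
- rack_mid (a point): the loose tube rack in the press's nest under the pad: blue block 85 x 125 x 44 mm with 24 white caps, 52 mm tall in all; leave it where it is. The point is its centre, half-way up.
- jar_mid (a point): small white lidded jar, 48 mm across, 62 mm tall, standing beside the press near the palm plate; leave alone. The point is its centre, half-way up.
- dish_mid (a point): low clear box with a white lid, 92 x 66 x 34 mm; leave alone. The point is its centre, half-way up.
- tweezers_mid (a point): steel tweezers lying flat, 130 mm long, 6 mm high; leave alone. The point is its centre, half-way up.
- amber_mid (a point): amber bottle with black cap, 66 mm across, 115 mm tall; leave alone. The point is its centre, half-way up.
- beaker_mid (a point): glass beaker, 70 mm across, 85 mm tall; leave alone. The point is its centre, half-way up.
- washer_mid (a point): white bottle with blue cap, 68 mm across, 150 mm tall; leave alone. The point is its centre, half-way up.

How it is judged (in metres and radians):
On the way, in this order (a step that is already met when the one before it is completed fails the run):
1. the pawl is pressed clear of the teeth (at least 0.15 rad) while the arm is still up (below 0.25 rad) (value of joint pawl above 0.15 rad and value of joint presser below 0.25 rad), for 0.1 s.
2. the arm is pushed down to within 0.04 rad of its stop (value of joint presser above 0.71 rad), for 0.2 s.
At the end, for the whole second after the job is handed in: The arm is down within 0.04 rad of its stop and at rest, the pawl is still clear of the teeth (over 0.12 rad), and the rack and every bystander is within 30 mm of where it stood (value of joint presser above 0.71 rad and velocity of joint presser below 0.05 rad/s and value of joint pawl above 0.12 rad and distance of each of rack_mid, jar_mid, dish_mid, tweezers_mid, amber_mid, beaker_mid, washer_mid from where it was at the start of the episode below 0.03 m); the robot touches nothing.
It fails at once if the arm is forced past the pawl while the pawl is still in the teeth (value of joint pawl below 0.08 rad and value of joint presser above 0.25 rad).
It fails at once if the tube rack is lifted, tipped or shifted by more than 30 mm (distance of rack_mid from where it was at the start of the episode above 0.03 m or angle between rack_mid's own z axis and vertical above 0.5 rad).
It fails at once if a bystander is lifted, knocked over or shifted by more than 30 mm (distance of any of jar_mid, dish_mid, tweezers_mid, amber_mid, beaker_mid, washer_mid from where it was at the start of the episode above 0.03 m or angle between any of jar_mid, dish_mid, tweezers_mid, amber_mid, beaker_mid, washer_mid's own z axis and vertical above 0.5 rad).
It also fails if it takes over 38 s, if anything falls off the work surface, if the arm or the gripper's body presses on something with over 40 N, if the wrist force passes 120 N, or if a joint passes its speed limit or range.

### The arm

A 6-joint arm with a two-finger parallel gripper is mounted at the origin on the work surface. World frame = base frame: x ahead of the robot, y to its left, z up, the work surface at z = 0. Lengths are in m, angles in degrees, forces in N, time in s.
With the tool pointing down it reaches from about 0.35 to 0.875 m from the base axis. Payload 15.5 kg.
Tool frame: the origin (TCP) lies at the very end of the fingers, on their centre line; the grasp point (between the pads) lies 19 mm behind it; z points along the fingers, y is the direction in which the jaws open and shut (so a half turn about z gives the same grasp; the last joint's range is limited). The gripper opens to 85 mm and grips with 20 to 120 N. Pads are 22 mm wide; open, the fingers measure 114 mm over their backs; the gripper's body (76 mm by 85 mm) begins 54 mm behind the grasp point. The pads swing forward as they close: fully open they stand 13 mm farther back than shut.
Start: joints at [-71.706, 28.281, 77.091, -0, 74.628, -5.472], TCP at [0.252, -0.572, 0.231] pointing down, gripper open.
Joint ranges: [-166.48, 166.48], [-47.26, 123.95], [12.59, 153.08], [-70.14, 250.14], [6.76, 159.57], [-176.63, 176.63]. Speed limits (degrees/s): [108.29, 108.29, 147.25, 172.46, 172.46, 172.46].

### API

Orientations are given as a 3x3 rotation matrix whose columns are the frame's x, y, z axes.
In Python, from workcell import robot gives the robot as it stands.
- The arm moves only by the tool play_rows, never from a script. Its argument "motion" is a list of rows, each a list of 2 entries, a list of its own where there are three numbers: the shift along the tool's x, y, z in units of 25 mm (1.0 is 25 mm), then the turn about the tool's z in units of 5 degrees (1.0 is 5 degrees). In form: [[[dx, dy, dz], spin], ...]. A call has 1 to 12 rows; each row is the pose to reach, as a shift and turn from the pose measured when the call began, along the tool's axes at that moment; what a row does not reach only later rows make up. A row lasts 1/10 s, in which the tool goes at most 50 mm and 8.59 degrees, less where a joint would pass 70% of its speed; a pose out of reach is approached as far as the arm can. A call with a gripper value outside its range is refused whole. "fingers" is the closure, from 0 (fully open) to 1 (shut), set as the call begins (left out, the last holds). The fingers move at their own pace and stop on an object; "newtons" is the grip in N (left out, the last holds). Time passes only in rows, so rows that repeat a pose let the fingers close. It gives the time, the measured TCP pose, the force and the opening at its end, in the units of the state.
- robot.read_state(): the state, without advancing time (a new reading comes with each control period).
- robot.get_image(name): name is "scene" or "top" or "wrist"; returns the picture (480x640x3 uint8, blue, green, red); there is no depth.
- robot.camera_model(name): a dict with "intrinsics" (3x3 intrinsics, pixels), "R" (3x3) and "t" (3): a world point X has camera coordinates R X + t; the wrist camera has in their place "mount" (4x4, takes a point from camera to tool coordinates, whose origin is the TCP and whose axes are the flange's). Camera axes: x right, y down, z forward; pixel columns grow to the right and rows downward; lengths in m; the calibration is good to about 2 mm. A picture is of the moment at which its call begins: read the wrist's pose just before it. camera_model takes no time and is no camera call.
- robot.sign_off(): hands the job in, once; it reports no verdict.
Trained networks look in the newest picture that a camera, given by its name, has taken for a name from the list of things; names that differ only in an ending like _2 or _b are one class to them, and where a whole thing is asked for, a point or a joint stands for the part that bears it (a point fixed in the world has none). Each returns a list of dicts, best first, with "p" (0 to 1); they miss things now and then, are a little off and sometimes report something else, mostly with a low value. They report only what shows in the picture. A call takes as long as a camera call.
- robot.spot_in(camera, target): "bbox" ([left, top, right, bottom] in pixels, round what is visible of it).
The state is a dict: "t": time; "qpos": joint angles; "dq": joint speeds; "joint_torque": joint torques, N m; "position": TCP position; "eef_rot": TCP orientation; "contact_force": force on the tool from outside, world axes, zero at the start; "moment": the same for the moment, N m; "opening": finger opening in m.
Only numpy, scipy, OpenCV 4.12 (cv2) and the standard library are available. Lean on these libraries where they do the work, as an engineer would, in place of code of your own. Each camera call takes 0.05 s, during which the arm holds its last target.

## Working session

There is one attempt and no reset: what is moved stays moved. The work goes in short steps, Python scripts to look and compute and a tool call to move; the robot and the scene stay as the last step left them, time stands still between calls to the robot, and variables do not carry over. Pictures are saved under pics/ and viewed, and the job is handed in when it is done.

Besides the shell and the picture viewer there is one more tool, called after ">>>" as a command line: name --argument value ..., lists and objects as JSON in quotes. play_rows: Moves the arm, as the interface text tells. Its arguments: {"type":"object","properties":{"motion":{"type":"array","items":{"type":"array"}},"fingers":{"type":"number"},"newtons":{"type":"number"}},"required":["motion"]}

```bash
ls; mkdir -p pics
python3 - <<'E'
from workcell import robot
import cv2,json
s=robot.read_state();print({k:s[k] for k in('t','position','eef_rot','contact_force','opening')})
for n in('scene','top'):
    cv2.imwrite(f'pics/{n}0.png',robot.get_image(n))
    m=robot.camera_model(n);print(n,m)
    for t in('press','palm_top','pawl_tab','rack_mid','jar_mid'):
        print(t,robot.spot_in(n,t)[:2])
print(robot.camera_model('wrist'))
E
```

```text
pics
{'t': 0.0, 'position': array([ 0.25178312, -0.57165832,  0.23071419]), 'eef_rot': array([[ 9.15197681e-01,  4.03005038e-01, -3.79896489e-04],
       [ 4.03005205e-01, -9.15197014e-01,  1.10962388e-03],
       [ 9.95038821e-05, -1.16862546e-03, -9.99999312e-01]]), 'contact_force': array([-0.08193016,  0.31973133,  0.32387526]), 'opening': 0.08530342106293377}
scene {'intrinsics': array([[455.46940891,   0.        , 318.32015902],
       [  0.        , 455.46940891, 239.43028522],
       [  0.        ,   0.        ,   1.        ]]), 'R': array([[ 0.23931706,  0.97085774, -0.0127515 ],
       [ 0.609787  , -0.16050695, -0.7761426 ],
       [-0.75557075,  0.17796846, -0.63042848]]), 't': array([-0.10994462, -0.2294076 ,  1.68257501])}
press [{'bbox': [276.8, 206.0, 384.1, 313.3], 'p': 0.81}]
palm_top [{'bbox': [279.1, 212.6, 354.4, 262.7], 'p': 0.58}]
pawl_tab [{'bbox': [340.3, 204.5, 379.2, 233.5], 'p': 0.82}]
rack_mid [{'bbox': [286.3, 253.5, 337.6, 301.2], 'p': 0.96}, {'bbox': [340.4, 207.0, 383.1, 234.2], 'p': 0.33}]
jar_mid [{'bbox': [254.7, 250.7, 272.6, 278.0], 'p': 0.95}, {'
[... 650 characters left out ...]
 0.79}, {'bbox': [287.0, 202.8, 364.6, 254.0], 'p': 0.48}]
rack_mid [{'bbox': [322.0, 238.1, 355.7, 267.3], 'p': 0.71}]
jar_mid [{'bbox': [362.0, 262.1, 380.1, 281.9], 'p': 0.52}]
{'intrinsics': array([[342.01080292,   0.        , 321.74598945],
       [  0.        , 342.01080292, 238.52201799],
       [  0.        ,   0.        ,   1.        ]]), 'mount': array([[ 5.03258437e-04, -9.49371004e-01, -3.14156718e-01,
         8.04439977e-02],
       [ 9.99997980e-01,  1.08913216e-03, -1.68938955e-03,
        -8.05514184e-04],
       [ 1.94601564e-03, -3.14155233e-01,  9.49369634e-01,
        -1.42389314e-01],
       [ 0.00000000e+00,  0.00000000e+00,  0.00000000e+00,
         1.00000000e+00]])}
```

Run:
```python
import cv2
a=cv2.imread('pics/scene0.png')[185:325,230:410];cv2.imwrite('pics/s0c.png',cv2.resize(a,None,fx=4,fy=4,interpolation=2))
a=cv2.imread('pics/top0.png')[180:310,230:400];cv2.imwrite('pics/t0c.png',cv2.resize(a,None,fx=4,fy=4,interpolation=2))
```

```text
(no output)
```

View pics/scene0.png

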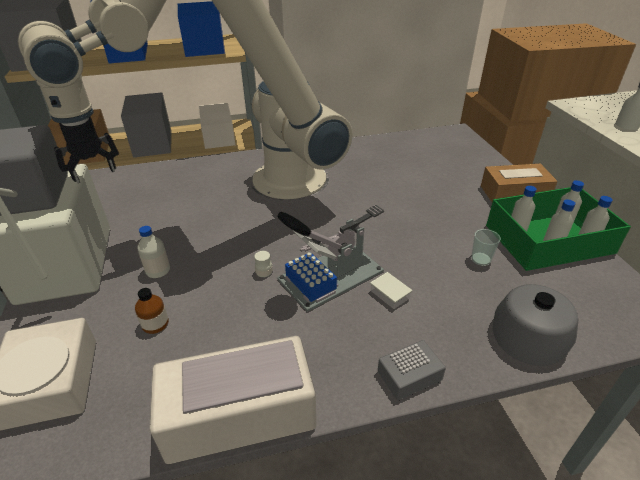

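View pics/top0.png

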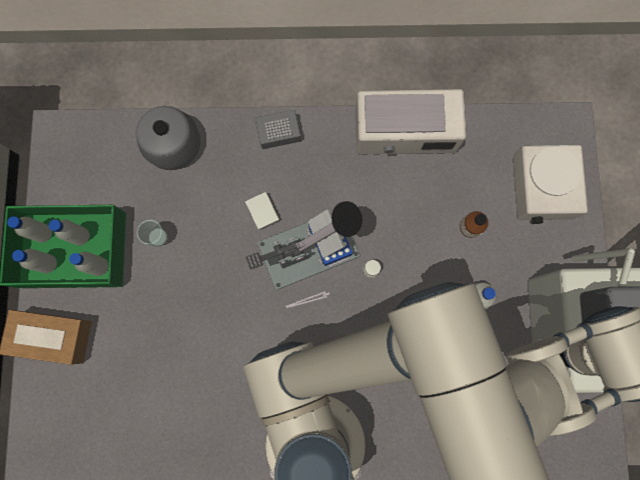

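```bash
sleep 0
```

```text
(no output)
```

View pics/s0c.png

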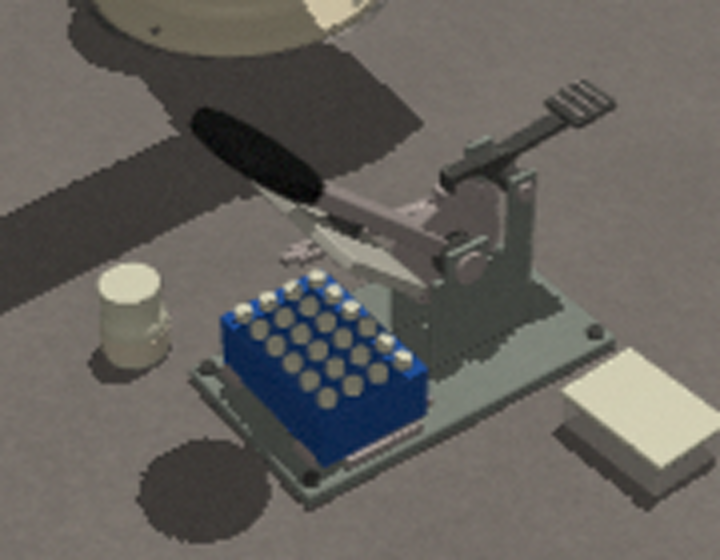

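View pics/t0c.png

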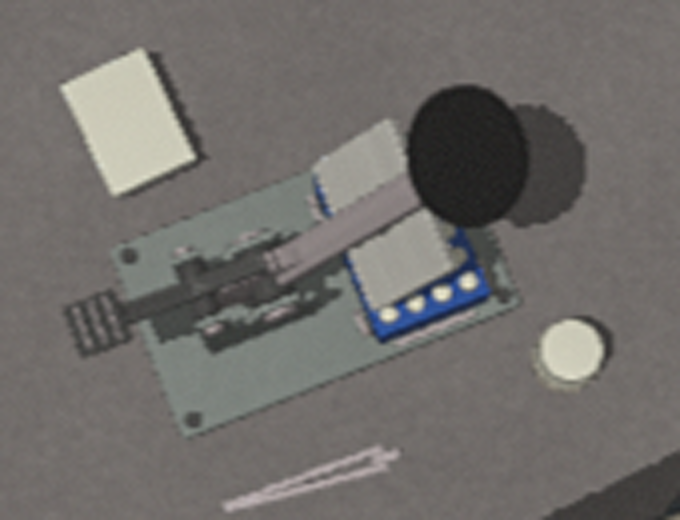

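The tab is at about (254,260) in the top view and (375,210) in the scene view. The black palm plate is at about (347,217) in the top view and (294,224) in the scene view. I'll triangulate both points and fit the press pose.

```bash
cat > h.py <<'E'
from workcell import robot
import numpy as np
from scipy.optimize import least_squares
C={n:robot.camera_model(n) for n in('scene','top')}
def proj(n,X):
    m=C[n];c=m['R']@X+m['t'];p=m['intrinsics']@c;return p[:2]/p[2]
def press(p,X):
    c,s=np.cos(p[2]),np.sin(p[2]);return np.array([p[0]+c*X[0]-s*X[1],p[1]+s*X[0]+c*X[1],X[2]])
def palm(th):
    a=.75-th;return np.array([-.2*np.cos(a)+.014*np.sin(a),0,.09+.2*np.sin(a)+.014*np.cos(a)])
E
python3 - <<'E'
from h import *
ob={'tab':{'top':(254.3,260.5),'scene':(375,210.5)},'palm':{'top':(346.7,217.5),'scene':(293.7,223.7)}}
for k,o in ob.items():
    r=least_squares(lambda X:np.concatenate([proj(n,X)-o[n] for n in o]),[.5,0,.15]);print(k,r.x,r.fun)
T=np.array([.113,0,.165])
f=lambda p:np.concatenate([proj(n,press(p,X))-ob[k][n] for k,X in(('tab',T),('palm',palm(p[3]))) for n in('top','scene')])
for y0 in(0,1,2,3,4,5):
    r=least_squares(f,[.5,0,y0,.05]);print(r.cost,r.x,np.degrees(r.x[2]),r.fun)
p=r.x
E
```

```text
tab [0.48838282 0.15164501 0.15799389] [-0.77903758 -0.22395334 -0.8377674   0.09476173]
palm [ 0.58408721 -0.08922372  0.22976892] [-0.57897848 -0.08890309 -0.55172596  0.02790559]
2.984562786498891 [0.53127355 0.0450615  1.94474257 0.05120765] 111.42554126612556 [-0.56709799 -1.2185557  -0.96097282 -1.60282694 -0.63440782  0.01057778
 -0.50545071  0.10981304]
2.9845627864989224 [0.53127355 0.0450615  1.94474257 0.05120765] 111.42554128732353 [-0.56709799 -1.21855569 -0.96097283 -1.60282694 -0.63440783  0.01057776
 -0.5054507   0.10981306]
2.984562786498919 [0.53127355 0.0450615  1.94474257 0.05120765] 111.42554123436105 [-0.56709793 -1.21855578 -0.96097285 -1.60282688 -0.63440793  0.01057778
 -0.50545061  0.10981281]
2.984562786498927 [0.53127355 0.0450615  1.94474257 0.05120765] 111.42554127489002 [-0.56709794 -1.21855574 -0.96097285 -1.60282691 -0.63440785  0.01057774
 -0.50545068  0.10981299]
2.98456278649893 [0.53127355 0.0450615  1.94474257 0.05120765] 111.42554124815369 [-0.56709797 -1.21855573 -0.96097282 -1.60282692 -0.63440783  0.01057778
 -0.5054507   0.109813  ]
2189.8293824864536 [ 0.49883041  0.18219635  4.89751452 -2.08341978] 280.6069123644369 [ 29.83836318 -12.84501727 -25.76201088   9.16113338 -31.64528808
  25.86401924  27.38932621  12.49727455]
```

>>> play_rows --motion '[[[0,0,-1.5],0],[[1,-1.1,-2.8],0],[[2.5,-2.8,-2.8],0],[[4,-4.5,-2.8],0],[[5.5,-6.1,-2.8],0],[[7,-7.8,-2.8],0],[[8.5,-9.5,-2.8],0],[[9.8,-10.9,-2.8],0],[[11,-12.3,-2.8],0],[[12.2,-13.6,-2.8],0],[[13.4,-14.9,-2.8],0],[[14.4,-16,-2.8],0]]' --fingers 1

```text
t: 1.8
position: [0.4201, -0.0598, 0.3016]
eef_rot: [[0.915, 0.403, 0.001], [0.403, -0.915, -0.0], [0.001, 0.001, -1.0]]
contact_force: [0.5, -0.6, -0.3]
opening: -0.0005
```

>>> play_rows --motion '[[[1,-1.1,0],0],[[2.3,-2.5,0],0],[[3.5,-3.9,0],0],[[4.6,-5.1,0],0],[[5.3,-6.0,0.2],0],[[5.9,-6.6,0.6],0],[[5.9,-6.6,1.2],0],[[5.9,-6.6,1.2],0],[[5.9,-6.6,1.2],0]]'

```text
t: 2.7
position: [0.4885, 0.1504, 0.2719]
eef_rot: [[0.915, 0.403, 0.0], [0.403, -0.915, -0.0], [0.0, 0.001, -1.0]]
contact_force: [-0.4, 0.4, 0.7]
opening: -0.0001
```

Run:
```python
from workcell import robot
import cv2,pickle
s=robot.read_state();im=robot.get_image('wrist');pickle.dump(s,open('w1.pkl','wb'))
cv2.imwrite('pics/w1.png',im);cv2.imwrite('pics/s1.png',robot.get_image('scene'));print(s['position'],robot.spot_in('wrist','pawl_tab'))
```

```text
[0.48850017 0.15041464 0.27186194] [{'bbox': [298.4, 206.2, 467.4, 259.8], 'p': 0.58}]
```

View pics/w1.png

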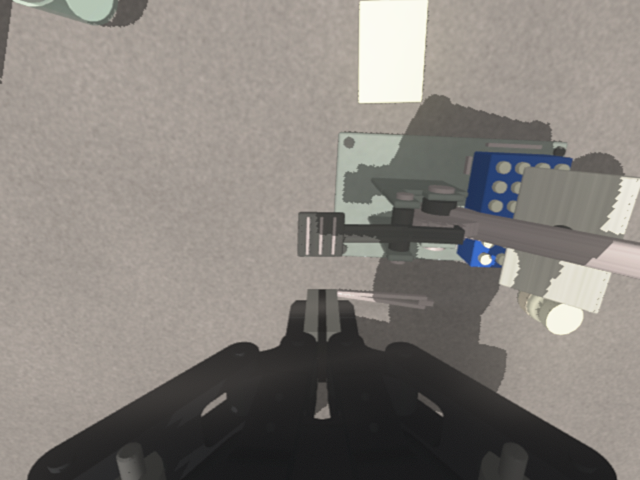

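View pics/s1.png

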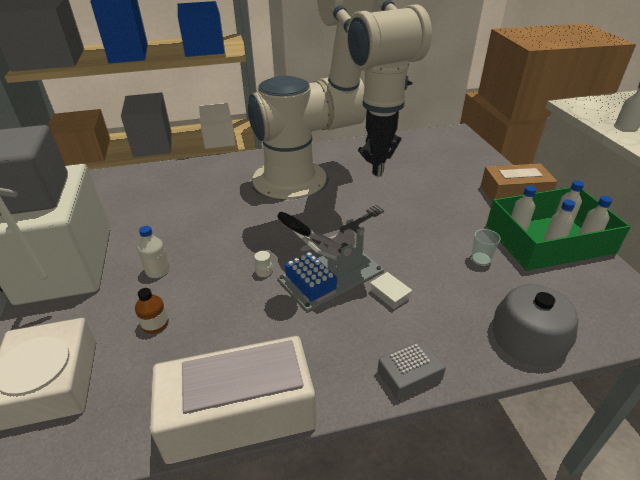

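The wrist view shows the tab spanning columns 299–344 and rows 212–257, so its centre is about (321,234).

```bash
cat >> h.py <<'E'
W=robot.camera_model('wrist')
def wproj(s,X):
    t=s['eef_rot'].T@(X-s['position']);M=W['mount'];c=M[:3,:3].T@(t-M[:3,3]);p=W['intrinsics']@c;return p[:2]/p[2]
E
python3 - <<'E'
from h import *
import pickle
s=pickle.load(open('w1.pkl','rb'))
r=least_squares(lambda X:np.concatenate([proj('top',X)-(254.3,260.5),proj('scene',X)-(375,210.5),wproj(s,X)-(321.5,234.5)]),[.5,.15,.16]);print(r.x,r.fun)
for z in(.155,.165):print(least_squares(lambda x:wproj(s,np.array([*x,z]))-(321.5,234.5),[.5,.15]).x)
R=s['eef_rot'];print(R.T@(r.x-s['position'])/.025)
E
```

```text
[0.48733348 0.15140238 0.15849402] [-0.71274664  0.14647372 -1.03821288 -0.25805487  0.02207813 -0.20318095]
[0.48615484 0.15091017]
[0.48907012 0.15217137]
[-0.02796537 -0.05753824  4.53467755]
```

>>> play_rows --motion '[[[0,-0.15,1],0],[[0,-0.15,2],0],[[0,-0.15,3],0],[[0,-0.15,3.6],0],[[0,-0.15,4.0],0],[[0,-0.15,4.2],0],[[0,-0.15,4.3],0],[[0,-0.15,4.4],0],[[0,-0.15,4.5],0],[[0,-0.15,4.5],0]]'

```text
t: 3.85
position: [0.4879, 0.1538, 0.1601]
eef_rot: [[0.916, 0.402, 0.003], [0.402, -0.916, 0.0], [0.003, 0.001, -1.0]]
contact_force: [0.6, 0.4, 1.2]
opening: 0.0003
```

>>> play_rows --motion '[[[0,0,0.1],0],[[0,0,0.2],0],[[0,0,0.3],0],[[0,0,0.3],0]]'

```text
t: 4.25
position: [0.4879, 0.1538, 0.1523]
eef_rot: [[0.916, 0.402, 0.003], [0.402, -0.916, 0.0], [0.002, 0.001, -1.0]]
contact_force: [-1.2, 0.3, -0.1]
opening: -0.0001
```

Run:
```python
from workcell import robot
import cv2
im=robot.get_image('wrist');s=robot.get_image('scene')
print(robot.read_state()['contact_force'])
a=cv2.resize(s[140:290,270:410],None,fx=4,fy=4,interpolation=2)
cv2.imwrite('pics/s2.png',a);cv2.imwrite('pics/w2.png',im)
```

```text
[ 0.44140955 -0.68098684 -0.15835168]
```

View pics/s2.png

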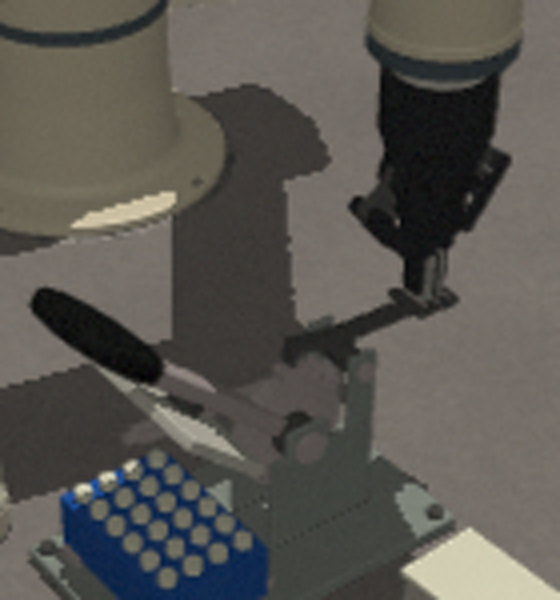

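View pics/w2.png

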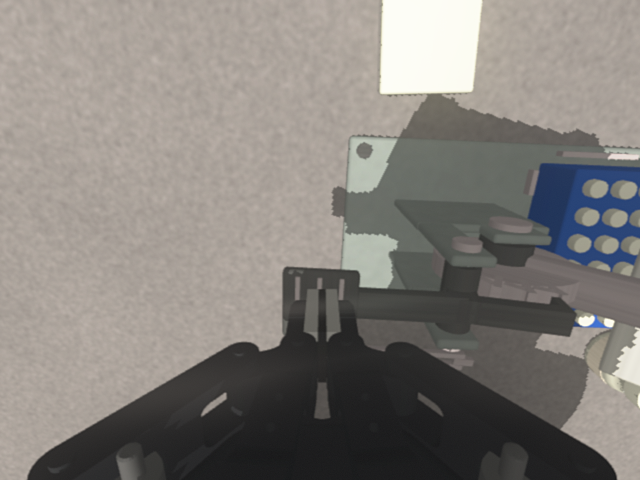

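The fingertips are on the tab, at roughly (322,290) in the wrist view, and the pawl appears to have begun turning. I'll press further.

>>> play_rows --motion '[[[0,0,0.1],0],[[0,0,0.2],0],[[0,0,0.2],0]]'

```text
t: 4.65
position: [0.4877, 0.1536, 0.1471]
eef_rot: [[0.916, 0.402, 0.002], [0.402, -0.916, -0.0], [0.002, 0.001, -1.0]]
contact_force: [0.4, 0.9, 0.3]
opening: -0.0003
```

>>> play_rows --motion '[[[0,0,0.05],0],[[0,0,0.1],0],[[0,0,0.1],0]]'

```text
t: 4.95
position: [0.4877, 0.1538, 0.1446]
eef_rot: [[0.916, 0.402, 0.002], [0.402, -0.916, -0.0], [0.002, 0.001, -1.0]]
contact_force: [-1.4, 3.5, 3.0]
opening: 0.0001
```

>>> play_rows --motion '[[[0,0,0.05],0],[[0,0,0.1],0],[[0,0,0.1],0]]'

```text
t: 5.25
position: [0.488, 0.154, 0.143]
eef_rot: [[0.916, 0.402, 0.003], [0.402, -0.916, 0.0], [0.003, 0.001, -1.0]]
contact_force: [-7.5, 3.6, 24.5]
opening: 0.0
```

Run:
```python
from workcell import robot
import cv2
im=robot.get_image('wrist');s=robot.get_image('scene')
print(robot.read_state()['contact_force'],robot.read_state()['contact_force'])
a=cv2.resize(s[180:290,270:410],None,fx=5,fy=5,interpolation=2)
cv2.imwrite('pics/s3.png',a);cv2.imwrite('pics/w3.png',im)
```

```text
[-6.48652189  2.95197839 23.63675843] [-6.48652189  2.95197839 23.63675843]
```

View pics/s3.png

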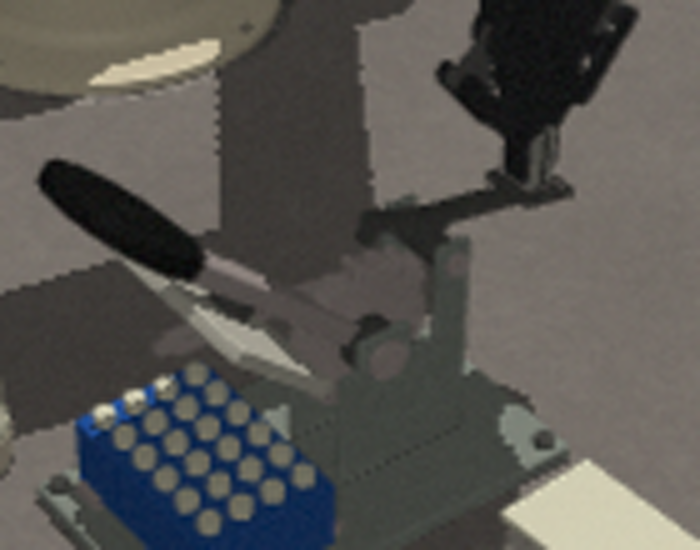

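View pics/w3.png

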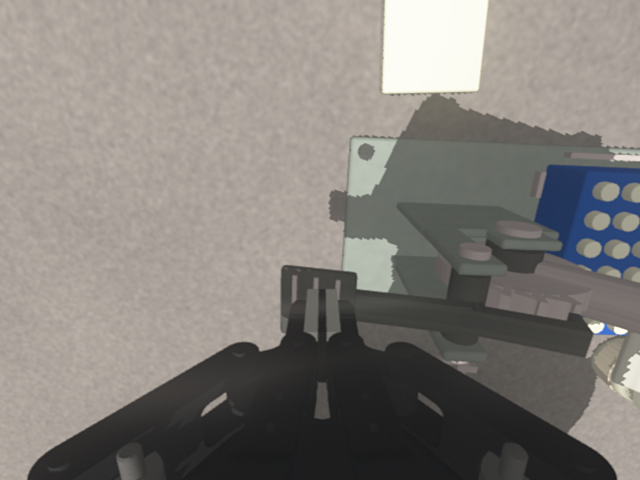

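The force rose to 24 N at z = 0.143, which matches the fully free height of 0.144. I'll retreat straight up and check the pawl.

>>> play_rows --motion '[[[0,0,-0.3],0],[[0,0,-1],0],[[0,0,-2.5],0],[[0,0,-4.3],0],[[0,0,-6.2],0],[[0,0,-6.5],0],[[0,0,-6.5],0]]'

```text
t: 6.05
position: [0.4881, 0.1539, 0.3069]
eef_rot: [[0.916, 0.402, 0.006], [0.402, -0.916, 0.001], [0.006, 0.002, -1.0]]
contact_force: [0.1, -0.3, -1.2]
opening: -0.0001
```

Run:
```python
from h import *
import cv2
s=robot.read_state();im=robot.get_image('wrist');sc=robot.get_image('scene')
cv2.imwrite('pics/s4.png',cv2.resize(sc[180:290,270:410],None,fx=5,fy=5,interpolation=2));cv2.imwrite('pics/w4.png',im)
ob={'tab':{'top':(254.3,260.5),'scene':(375,210.5)},'palm':{'top':(346.7,217.5),'scene':(293.7,223.7)}}
import pickle
s1=pickle.load(open('w1.pkl','rb'))
T=np.array([.113,0,.165])
f=lambda p:np.concatenate([proj(n,press(p,X))-ob[k][n] for k,X in(('tab',T),('palm',palm(p[3]))) for n in('top','scene')]+[wproj(s1,press(p,T))-(321.5,234.5)])
r=least_squares(f,[.5,0,2,.05]);p=r.x;print(p,r.fun)
np.save('p.npy',p)
print('free tab',proj('scene',press(p,np.array([.119,0,.144]))),wproj(s,press(p,np.array([.119,0,.144]))),'eng',wproj(s,press(p,T)))
print('palm wrist',wproj(s,press(p,palm(p[3]))), s['position'],s['eef_rot'])
print('palm world',press(p,palm(p[3])),press(p,palm(.75)))
```

```text
[0.53037273 0.04664019 1.9440824  0.05993422] [-1.18694831 -0.89424154 -0.50094442 -1.86205371 -0.81579683  0.33271601
 -0.35382431  0.37215704  0.42596492  0.0489799 ]
free tab [375.66646226 214.14709948] [318.80529538 217.93574745] eng [325.54925131 224.31952616]
palm wrist [696.36934823 263.3326669 ] [0.48812366 0.15385524 0.30690017] [[ 9.15512819e-01  4.02238817e-01  6.34129635e-03]
 [ 4.02243242e-01 -9.15532628e-01  6.17668835e-04]
 [ 6.05411409e-03  1.98525987e-03 -9.99979703e-01]]
palm world [ 0.58337075 -0.08868021  0.22811444] [ 0.60330817 -0.13958661  0.104     ]
```

View pics/w4.png

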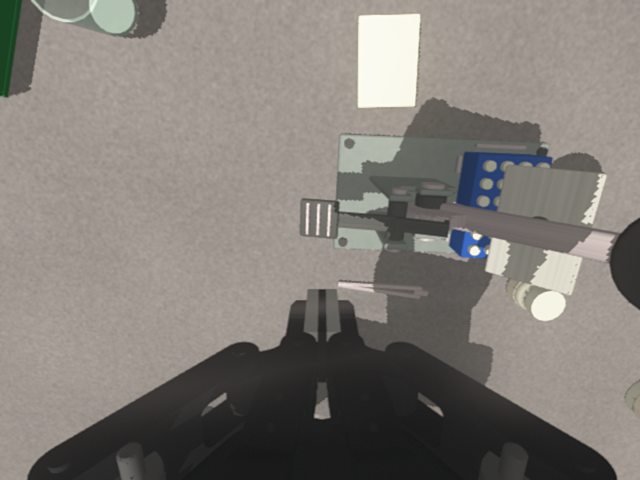

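View pics/s4.png

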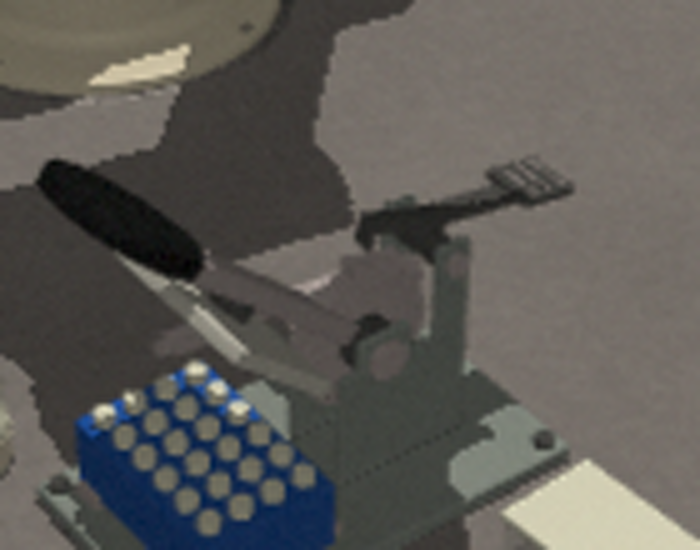

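The pawl is free. The tab centre at (319.5,218) in the wrist view matches the predicted free position (318.8,217.9). Next I'll work out the path for the palm plate.

Run:
```python
from h import *
p=np.load('p.npy');s=robot.read_state();R=s['eef_rot']
for d,X in (('hover',[-.134,0,.31]),):
    print(d,press(p,X),R.T@(press(p,X)-s['position'])/.025)
R=R.copy()
print('arc from hover, units')
h=press(p,[-.134,0,.31])
for a in np.arange(.78,-.03,-.05):
    X=[-.212*np.cos(a)+.014*np.sin(a)+.012,0,.09+.212*np.sin(a)+.014*np.cos(a)]
    print(round(a,2),np.round(press(p,X),4),np.round(R.T@(press(p,X)-h)/.025,2))
```

```text
hover [ 0.57923947 -0.07813177  0.31      ] [-0.34835289  9.97400525 -0.21816908]
arc from hover, units
0.78 [ 0.5774 -0.0734  0.249 ] [ 0.   -0.21  2.44]
0.73 [ 0.5802 -0.0806  0.2418] [-0.01  0.1   2.73]
0.68 [ 0.5829 -0.0875  0.2342] [-0.02  0.4   3.03]
0.63 [ 0.5855 -0.094   0.2262] [-0.03  0.68  3.35]
0.58 [ 0.5879 -0.1002  0.2179] [-0.04  0.94  3.69]
0.53 [ 0.5901 -0.1059  0.2093] [-0.05  1.19  4.03]
0.48 [ 0.5922 -0.1113  0.2003] [-0.06  1.42  4.39]
0.43 [ 0.5941 -0.1162  0.1911] [-0.07  1.63  4.76]
0.38 [ 0.5959 -0.1207  0.1816] [-0.08  1.82  5.14]
0.33 [ 0.5975 -0.1247  0.1719] [-0.09  1.99  5.52]
0.28 [ 0.5989 -0.1283  0.162 ] [-0.1   2.15  5.92]
0.23 [ 0.6001 -0.1314  0.152 ] [-0.1   2.28  6.32]
0.18 [ 0.6011 -0.1341  0.1417] [-0.11  2.4   6.73]
0.13 [ 0.602  -0.1362  0.1314] [-0.11  2.49  7.15]
0.08 [ 0.6027 -0.1379  0.1209] [-0.12  2.56  7.57]
0.03 [ 0.6031 -0.1391  0.1104] [-0.12  2.61  7.99]
-0.02 [ 0.6034 -0.1398  0.0998] [-0.12  2.64  8.41]
```

>>> play_rows --motion '[[[0,1.5,-0.2],0],[[-0.1,3,-0.2],0],[[-0.2,4.8,-0.2],0],[[-0.2,6.4,-0.2],0],[[-0.3,8,-0.2],0],[[-0.3,9.2,-0.2],0],[[-0.3,9.9,-0.2],0],[[-0.35,10,-0.2],0],[[-0.35,10,-0.2],0]]'

```text
t: 7.05
position: [0.5789, -0.0783, 0.3085]
eef_rot: [[0.916, 0.402, -0.0], [0.402, -0.916, 0.001], [-0.0, -0.001, -1.0]]
contact_force: [-0.3, 0.1, -0.1]
opening: -0.0002
```

Run:
```python
from h import *
import cv2
s=robot.read_state();im=robot.get_image('wrist');sc=robot.get_image('scene');p=np.load('p.npy')
cv2.imwrite('pics/s5.png',cv2.resize(sc[140:290,230:410],None,fx=4,fy=4,interpolation=2));cv2.imwrite('pics/w5.png',im)
print(wproj(s,press(p,palm(p[3]))),s['position'])
for a in (.75,.7,.5,-.02):
    X=[-.212*np.cos(a)+.014*np.sin(a)+.012,0,.09+.212*np.sin(a)+.014*np.cos(a)]
    print(a,s['eef_rot'].T@(press(p,X)-s['position'])/.025)
```

```text
[339.85761901 247.81585618] [ 0.57886689 -0.07832741  0.30849651]
0.75 [ 0.01754924 -0.0165986   2.54982809]
0.7 [0.00537564 0.28543425 2.84840864]
0.5 [-0.03686033  1.33371926  4.18207188]
-0.02 [-0.08981379  2.65127789  8.34794398]
```

View pics/w5.png

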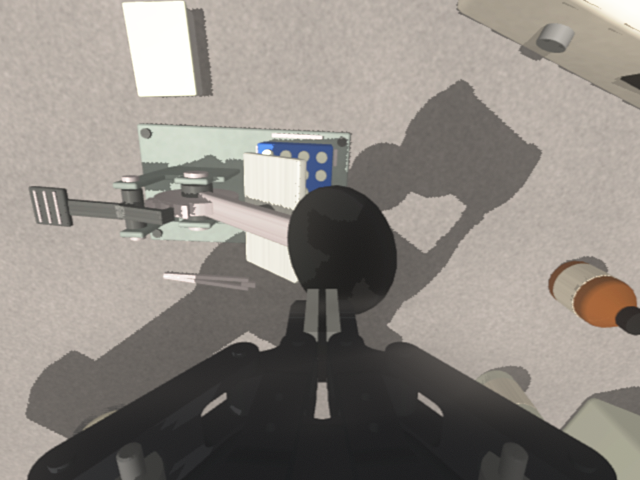

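View pics/s5.png

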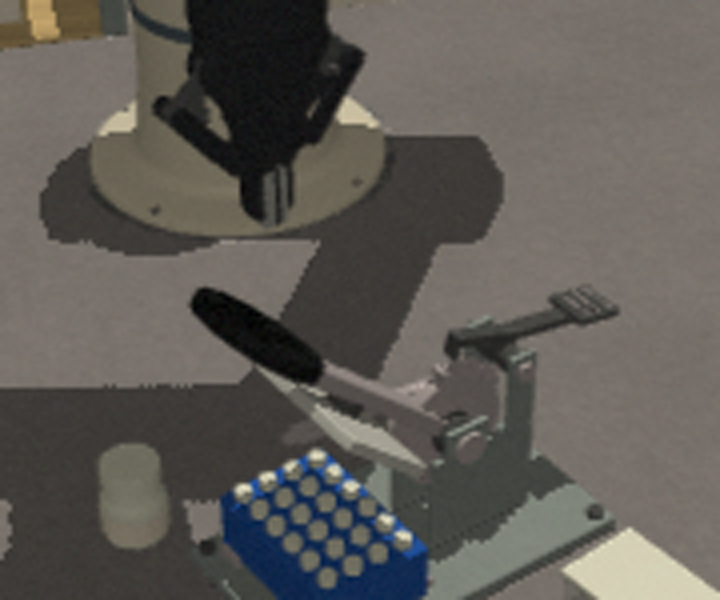

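The plate centre is at about (341,248), against a predicted (340,248), and the tab is still down. Now I'll push along the arc.

>>> play_rows --motion '[[[0,0,1],0],[[0,0,2],0],[[0,0,2.5],0],[[0,0.2,2.75],0],[[0,0.45,3.0],0],[[0,0.7,3.3],0],[[0,0.9,3.55],0],[[0,1.05,3.8],0],[[0,1.05,3.8],0]]'

```text
t: 8.05
position: [0.5901, -0.1023, 0.2141]
eef_rot: [[0.915, 0.403, 0.001], [0.403, -0.915, -0.0], [0.001, 0.001, -1.0]]
contact_force: [-0.3, -1.2, 0.1]
opening: 0.0001
```

Run:
```python
from h import *
import cv2
sc=robot.get_image('scene')
cv2.imwrite('pics/s6.png',cv2.resize(sc[140:290,230:410],None,fx=4,fy=4,interpolation=2))
```

```text
(no output)
```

View pics/s6.png

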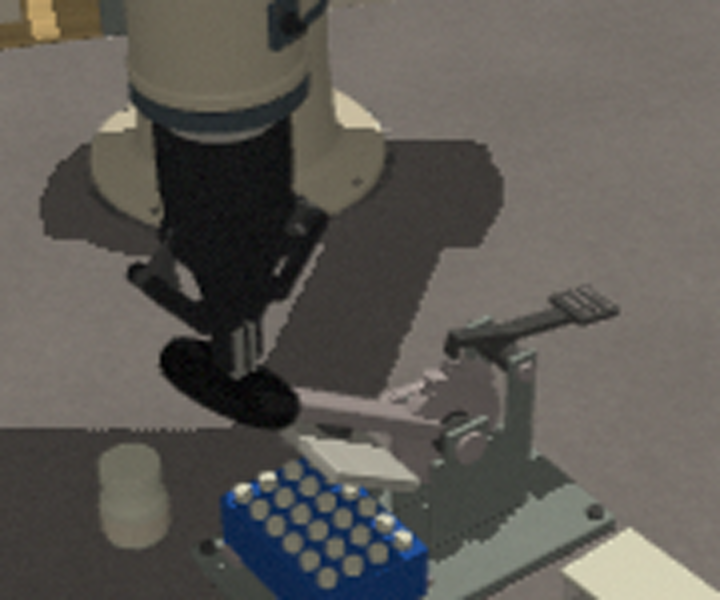

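>>> play_rows --motion '[[[0,0.28,0.4],0],[[0,0.52,0.8],0],[[0,0.75,1.2],0],[[0,0.93,1.6],0],[[0,1.1,2.0],0],[[0,1.25,2.4],0],[[0,1.35,2.8],0],[[0,1.45,3.2],0],[[0,1.5,3.6],0],[[0,1.55,3.9],0],[[0,1.55,4.0],0],[[0,1.55,4.0],0]]'

```text
t: 9.3
position: [0.6058, -0.1374, 0.114]
eef_rot: [[0.915, 0.402, 0.001], [0.402, -0.915, 0.0], [0.001, 0.0, -1.0]]
contact_force: [-0.3, -0.6, -0.5]
opening: 0.0
```

>>> play_rows --motion '[[[0,0,0.1],0],[[0,0,0.2],0],[[0,0,0.2],0]]'

```text
t: 9.6
position: [0.606, -0.1373, 0.109]
eef_rot: [[0.915, 0.403, 0.002], [0.403, -0.915, 0.0], [0.002, 0.0, -1.0]]
contact_force: [0.3, 0.2, 0.7]
opening: -0.0002
```

>>> play_rows --motion '[[[0,0,0.1],0],[[0,0,0.16],0],[[0,0,0.16],0]]'

```text
t: 9.9
position: [0.606, -0.1373, 0.1047]
eef_rot: [[0.915, 0.403, 0.002], [0.403, -0.915, 0.0], [0.002, 0.0, -1.0]]
contact_force: [1.0, -0.2, 1.0]
opening: 0.0006
```

>>> play_rows --motion '[[[0,0,0.05],0],[[0,0,0.08],0],[[0,0,0.08],0]]'

```text
t: 10.2
position: [0.6061, -0.1373, 0.1038]
eef_rot: [[0.915, 0.403, 0.002], [0.403, -0.915, 0.0], [0.002, 0.001, -1.0]]
contact_force: [-4.9, -0.9, 20.2]
opening: -0.0001
```

The arm is on its stop: z = 0.1038 with 20 N. I'll back off and look.

>>> play_rows --motion '[[[0,0,-0.1],0],[[0,0,-0.5],0],[[0,0,-1.5],0],[[0,0,-3],0],[[0,0,-5],0],[[0,0,-7],0],[[0,0,-7],0],[[0,0,-7],0]]'

```text
t: 11.0
position: [0.606, -0.1372, 0.2803]
eef_rot: [[0.915, 0.403, 0.005], [0.403, -0.915, -0.0], [0.004, 0.002, -1.0]]
contact_force: [-0.5, 0.9, 0.5]
opening: -0.0
```

Run:
```python
from h import *
import cv2
s=robot.read_state();p=np.load('p.npy')
w=robot.get_image('wrist');sc=robot.get_image('scene')
cv2.imwrite('pics/s7.png',cv2.resize(sc[140:310,230:410],None,fx=3.5,fy=3.5,interpolation=2));cv2.imwrite('pics/w7.png',w)
print(s['position'],'palm',wproj(s,press(p,palm(.75))),proj('scene',press(p,palm(.75))),'tab free/eng',[wproj(s,press(p,np.array(q))) for q in([.119,0,.144],[.113,0,.165])])
```

```text
[ 0.60597376 -0.13724993  0.28033614] palm [323.89827787 217.88255037] [277.27251647 271.56358884] tab free/eng [array([-55.69041492, 214.60825391]), array([-76.11250877, 221.47677436])]
```

View pics/s7.png

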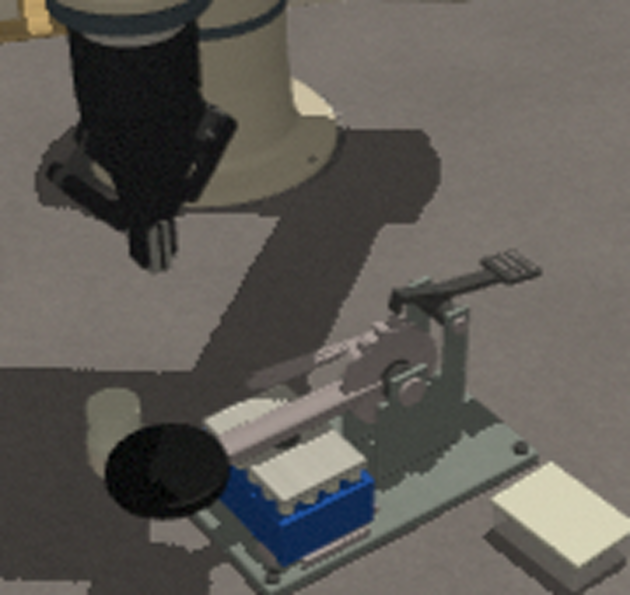

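View pics/w7.png

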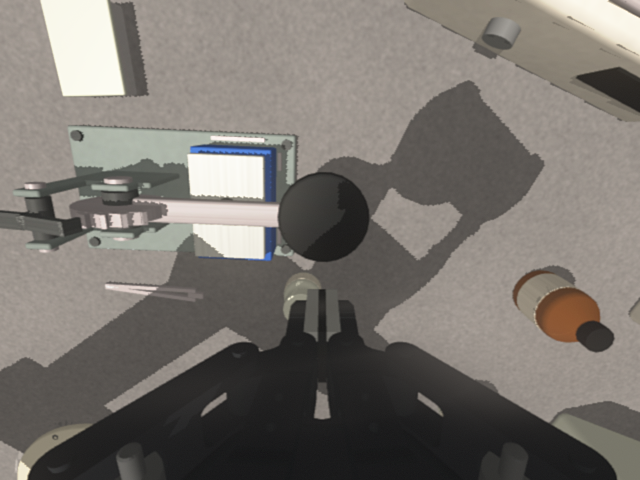

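The arm is level and down: the plate is at (323,217) in the wrist view, against a predicted (324,218). In the scene view the tab is still at its free position (376,216), and the rack and jar are where they were. The tool is clear, so I'll hand in.

```bash
python3 -c "
from workcell import robot
print(robot.sign_off())"
```

```text
the job is handed in; nothing more can be done
None
```

The press arm is down on its stop with the pawl free, and I handed the job in at about 11 s of the 38 s allowed. No verdict comes back from the hand-in.

- **Pawl:** I pressed the tab with closed fingertips until the force rose to 24 N at z = 0.143 m, against 0.144 m expected for fully free. After the tool lifted off, the tab centre in the wrist view was within 1 px of its predicted free position. The arm was still up at that point.
- **Arm:** I pushed the palm plate along its arc until it met its stop at z = 0.104 m with about 20 N, then lifted clear. In the last wrist picture the plate was within about 1 px of its fully-down position.
- **End checks:** The tab was still down in the last scene picture. By eye, the rack, jar, dish, tweezers and amber bottle looked undisturbed in the last pictures. I did not measure them, and did not check the beaker or the white washer bottle at the end. Nothing on the robot's path came near those two.
- **Disagreement:** Triangulating the tab gave its height about 6 mm below the given 165 mm. The stop forces fit the given geometry, so I relied on those.

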